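# Fetch the basket from the tank with the hook rod

## Task

Take the hook rod from its stand and use it to lift the small wire basket off the two prongs it hangs on, deep inside the narrow steel tank, bring it out and set it down upright in the drip tray; do not drop the basket and do not touch it with the fingers. Then put the rod back upright in its stand, and leave the tape roll, the spring clamp and the cutter where they lie.

Things in the scene. Friction and masses are not known exactly. Their poses are not given: they have to be found in the camera images.
- tank: Fixed upright steel tank, open on top; origin at the centre of its underside, z up. Inside 104 mm (x) by 76 mm (y), walls 3 mm, rim at z = 140 mm, inner floor at z = 8 mm; foot plate 126 x 98 mm. A drain cock sticks out of the -x wall, to 72 mm from the centre. +x points away from the robot within 0.5 rad; the prongs are on the inner face of the +x wall.
- prongs (a point): Midway between the ends of the tank's two prongs, at (19, 0, 57) mm in the tank's frame, axes as the tank's. The prongs are level 5 mm bars at y = -13 and +13 mm that stick out 33 mm from the +x wall towards -x; at their ends they turn up, tops 8.5 mm above this point.
- basket: Loose wire basket, 40 mm (x) by 50 mm (y), sides 20 mm high, about 80 g. Origin at the centre of its underside, z up. It hangs by its bail on the prongs, parallel to the tank, origin at about (27, 0, 12) mm in the tank's frame. To come out it must rise 9 to 21 mm (over the upturned ends, sides still under the prongs), move about 40 mm towards the tank's -x side, then go up. It swings a little.
- bail (a point): Peak of the basket's bail (wire centre), 58 mm above the basket's underside; axes as the basket's. The bail is a rigid upright handle of 4 mm wire in the basket's y-z plane, roof shaped: legs at y = -22 and +22 mm up to z = 45 mm, then two slopes to this peak. The prongs pass under the slopes; the peak between them is free.
- rod: Loose hook rod, about 120 g, standing upright, hook down. Origin at the centre of the underside of its guard disc (46 mm across, 4 mm thick), z up. Above the disc a flat wooden handle, 30 mm (x) by 18 mm (y), z = 4 to 54 mm: grip it across y, e.g. at z = 30 mm. Lowest point of the hook z = -97.5 mm. Its yaw is within about 1.1 rad of the world's.
- hook (a point): Bottom of the inside of the rod's J hook, at (0, 0, -92.5) mm in the rod's frame, axes as the rod's. The 5 mm wire shank stands at x = -8 mm, the tip at x = +8 mm turns up to 13 mm above this point; 11 mm free between them. Move the hook under a wire towards +x, then up. A 4 mm wire lying in it has its centre 2 mm above this point.
- stand: Fixed stand for the rod: an upright tube, bore 36 mm, outside 42 mm, rim at z = 115 mm, on an 80 mm round foot. Origin at the centre of its underside. The rod hangs in it, hook down in the tube, with its guard disc resting on the rim (rod origin on the tube's axis at z = 115 mm); it lifts straight out, and may be put back at any yaw.
- tray: Fixed shallow steel drip tray, 130 mm (x) by 120 mm (y), walls 3 mm thick and 18 mm high, floor 3 mm above the table. Origin at the centre of its underside.
- green_roll: Bystander: loose roll of tape lying flat, about 98 mm across and 24 mm high; origin at its underside.
- clamp: Bystander: loose small spring clamp, 48 x 109 x 16 mm; origin at its underside.
- cutter: Bystander: loose slim cutter knife, 20 x 134 x 16 mm; origin at its underside.
Not all that is in view belongs to the job. What is meant by the basket is not purple, and is the smaller of those in its own colour.

How it is judged:
By the outcome, as a careful person would: the job done as asked, in the order asked, and still so for the second after the job is handed in, with the robot touching nothing.
It also fails if it takes over 64 s, if anything falls off the work surface, if the arm or the gripper's body presses on something with over 40 N, if the wrist force passes 120 N, or if a joint passes its speed limit or range.

## Robot

A 6-joint arm with a two-finger parallel gripper is mounted at the origin on a cart in front of the work surface, level with it; the furniture and walls round the work are solid. World frame = base frame: x ahead of the robot, y to its left, z up, the work surface at z = 0. Lengths are in m, angles in degrees, forces in N, time in s.
With the tool pointing down it reaches from about 0.25 to 0.725 m from the base axis. Payload 9.7 kg.
Tool frame: the origin (TCP) lies at the very end of the fingers, on their centre line; the grasp point (between the pads) lies 19 mm behind it; z points along the fingers, y is the line along which they close (so a half turn about z gives the same grasp; the last joint's range is limited). The gripper opens to 85 mm and grips with 20 to 120 N. Pads are 22 mm wide; open, the fingers measure 114 mm over their backs; the gripper's body (76 mm by 85 mm) begins 54 mm behind the grasp point. The pads swing forward as they close: fully open they stand 13 mm farther back than shut.
Start: joints at [-67.781, 4.979, 10.078, 95.1, 0, 90], TCP at [0.208, -0.509, 0.231] pointing down, gripper open.
Joint ranges: [-179.16, 179.16], [-48.56, 103.87], [-65.8, 70.77], [-126.05, 130.52], [-82.76, 87.17], [-180, 180]. Speed limits (degrees/s): [127.2, 127.2, 147.25, 180, 180, 180].

## Interface

Orientations are given as [roll, pitch, yaw] about the fixed x, y, z axes, in that order (R = Rz(yaw) Ry(pitch) Rx(roll)).
In Python, from workcell import bot gives the robot as it stands.
- The arm moves only by the tool step_arm, never from a script. Its argument "targets" is a list of rows, each a list of 3 entries, a list of its own where there are three numbers: the opening, from 0 (shut) to 1 (fully open), then the shift along the world's x, y, z in mm, then the turn, a rotation vector about the world's x, y, z in rad. In form: [[grip, [tx, ty, tz], [wx, wy, wz]], ...]. A call has 1 to 8 rows; each row is the pose to reach, as a shift and turn from the pose commanded when the call began; what a row does not reach only later rows make up. A row lasts 1/10 s, in which the tool goes at most 50 mm and 8.59 degrees, less where a joint would pass 70% of its speed; a pose out of reach is approached as far as the arm can. A call with a gripper value outside its range is refused whole. The fingers move at their own pace and stop on an object; "force" is the grip in N (left out, the last holds). Time passes only in rows, so rows that repeat a pose let the fingers close. It gives the time, the measured TCP pose, the force, the opening and the grip force at its end, in the units of the state.
- bot.get_obs(): the state, without advancing time (a new reading comes with each control period).
- bot.camera(name): name is "scene" or "top" or "wrist"; returns (picture, depth): 400x640x3 uint8, red, green, blue; 400x640 float32, m along the optical axis (not along the pixel's ray), 0 where there is no reading.
- bot.camera_params(name): a dict with "K" (3x3 intrinsics, pixels), "R" (3x3) and "t" (3): a world point X has camera coordinates R X + t. Camera axes: x right, y down, z forward; pixel columns grow to the right and rows downward; lengths in m; the calibration is good to about 2 mm. A picture is of the moment at which its call begins: read the wrist's pose just before it. camera_params takes no time and is no camera call; for the wrist camera it gives the pose at the moment of the call.
- bot.job_done(): hands the job in; it is judged then, once.
The state is a dict: "time": time; "q": joint angles; "qd": joint speeds; "joint_efforts": joint torques, N m; "ee_pos": TCP position; "tcp_rot": TCP orientation; "wrist_force": force on the tool from outside, world axes, zero at the start; "torque": the same for the moment, N m; "opening": finger opening in m; "grasp_force": force on a finger pad.
Only numpy, scipy, OpenCV 4.12 (cv2) and the standard library are available. Lean on these libraries where they do the work, as an engineer would, in place of code of your own. Each camera call takes 0.05 s, during which the arm holds its last target. There are 200 camera calls.

## Working session

There is one attempt and no reset: what is moved stays moved. The work goes in short steps, Python scripts to look and compute and a tool call to move; the robot and the scene stay as the last step left them, time stands still between calls to the robot, and variables do not carry over. Pictures are saved under pics/ and viewed, at most 11 in all, crops included, and the job is handed in when it is done.

Besides the shell and the picture viewer there is one more tool, called as name(argument=value, ...), one argument or row to a line, values as JSON. step_arm: Moves the arm, as the interface text tells. Its arguments: {"type":"object","properties":{"targets":{"type":"array","items":{"type":"array"}},"force":{"type":"number"}},"required":["targets"]}

```bash
mkdir -p pics; ls; python3 - <<'E'
from workcell import bot
import cv2,numpy as np
for n in("scene","top"):
    im,d=bot.camera(n); p=bot.camera_params(n)
    cv2.imwrite(f"pics/{n}0.png",im[:,:,::-1]); np.savez(f"{n}0.npz",im=im,d=d,**p)
    print(n,p["K"].round(1).tolist(),p["R"].round(3).tolist(),p["t"].round(3).tolist())
print(bot.get_obs())
E
```

```text
pics
scene [[505.2, 0.0, 324.2], [0.0, 505.2, 208.5], [0.0, 0.0, 1.0]] [[0.929, -0.369, 0.012], [-0.161, -0.435, -0.886], [0.332, 0.821, -0.464]] [-0.538, 0.182, 1.138]
top [[453.8, 0.0, 327.5], [0.0, 453.8, 200.7], [0.0, 0.0, 1.0]] [[0.006, -1.0, 0.03], [-0.994, -0.009, -0.111], [0.111, -0.029, -0.993]] [-0.022, 0.584, 1.094]
{'time': 0.1, 'q': array([-6.77840227e+01,  5.00888727e+00,  1.00401910e+01,  9.51007399e+01,
        7.81676149e-04,  9.00001491e+01]), 'qd': array([-0.05639542, -0.15443194,  0.14252897,  0.09480875, -0.04701969,
        0.02965772]), 'joint_efforts': array([ 1.01562036e-03, -5.21561730e+01,  4.65654516e+01,  1.61669520e-02,
       -3.11826682e-06,  1.71657871e-05]), 'ee_pos': array([ 0.20788007, -0.50897852,  0.23065569]), 'tcp_rot': array([-1.79930564e+02, -7.81494916e-04,  2.22158272e+01]), 'wrist_force': array([ 0.46753732,  1.00436658, -0.28035367]), 'torque': array([ 0.033974  ,  0.00247069, -0.02178984]), 'grasp_force': 0.0, 'opening': 0.08553983821989024}
```

View pics/scene0.png

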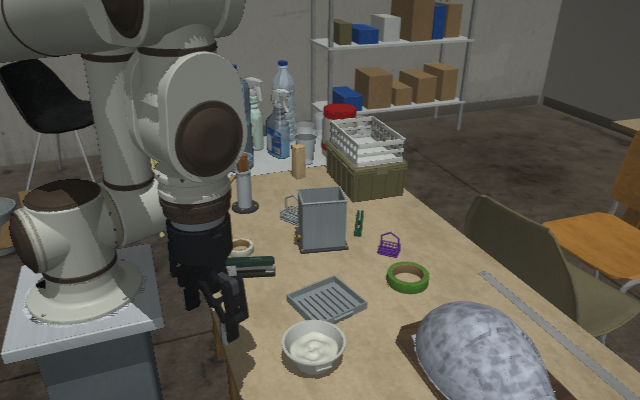

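View pics/top0.png

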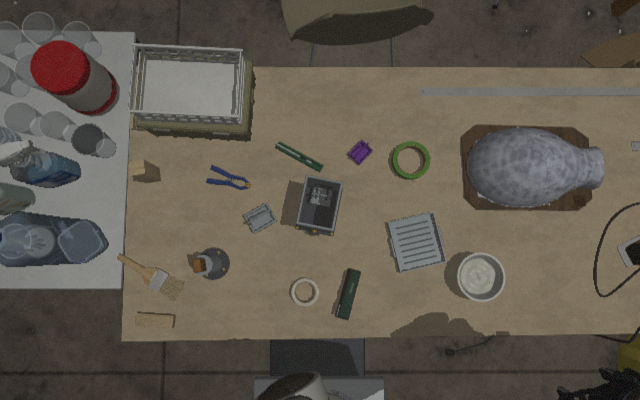

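The top view shows the tank at (320,205), the rod in its stand at (213,263) and the tray at (416,242). There are three basket candidates: grey inside the tank at about (320,195), grey on the table at (260,218), and purple at (360,152). The grey one hanging in the tank fits: it isn't purple, and it should be the smaller of the two grey ones. I'll check that in a crop.

```bash
cat > h.py <<'E'
import numpy as np,cv2
from workcell import bot
def cloud(im,d,K,R,t):
    v,u=np.mgrid[:d.shape[0],:d.shape[1]]
    c=np.stack([(u-K[0,2])/K[0,0]*d,(v-K[1,2])/K[1,1]*d,d],-1)
    X=(c-t)@R; X[d<=0]=np.nan
    return X
def proj(P,K,R,t):
    c=np.atleast_2d(P)@R.T+t; return c[:,:2]/c[:,2:]*[K[0,0],K[1,1]]+[K[0,2],K[1,2]]
E
python3 - <<'E'
from h import *
f=dict(np.load("top0.npz")); X=cloud(**f)
def rect(u0,u1,v0,v1,z0,z1,name):
    P=X[v0:v1,u0:u1].reshape(-1,3); P=P[(P[:,2]>z0)&(P[:,2]<z1)]
    (c,s,a)=cv2.minAreaRect((P[:,:2]*1000).astype(np.float32)); print(name,len(P),np.round(c,1),np.round(s,1),round(a,1),"med z",np.median(P[:,2]).round(4),"mean",P.mean(0).round(4))
rect(285,350,165,245,.13,.15,"tank rim")
rect(380,450,205,275,.012,.025,"tray rim")
rect(185,235,240,285,.112,.124,"disc")
rect(185,235,240,285,.155,.18,"handle top")
rect(185,235,240,285,.003,.02,"foot")
rect(240,280,200,236,.008,.08,"decoy grey")
rect(345,375,135,168,.008,.08,"purple")
rect(305,335,180,218,.01,.1,"in tank")
P=X[150:152,400:402]; print("table z",X[100:105,330:400,2].mean())
cv2.imwrite("pics/crop1.png",cv2.resize(f["im"][165:285,185:345,::-1],None,fx=5,fy=5,interpolation=cv2.INTER_CUBIC))
E
```

```text
tank rim 403 [569.2   4. ] [ 85.9 113.9] 79.0 med z 0.1398 mean [0.5706 0.0044 0.1395]
tray rim 375 [ 485.4 -242.3] [130.2 132.5] 13.7 med z 0.0174 mean [ 0.484  -0.243   0.0172]
disc 157 [429.9 264.1] [44.9 42.3] 38.7 med z 0.1194 mean [0.4295 0.2573 0.1194]
handle top 134 [428.9 265. ] [29.8 18.5] 7.7 med z 0.168 mean [0.429  0.2638 0.1676]
foot 598 [431.6 274.3] [108.7 122.5] 0.4 med z 0.0075 mean [0.4314 0.2617 0.0074]
decoy grey 231 [536.9 159. ] [52.  86.1] 31.5 med z 0.0262 mean [0.5425 0.1501 0.0342]
purple 140 [ 713.8 -101.2] [39.3 50.4] 47.3 med z 0.0195 mean [ 0.7126 -0.1001  0.0257]
in tank 654 [583.5   1.8] [74.7 82.5] 84.9 med z 0.019 mean [0.5961 0.0015 0.0337]
table z nan
```

View pics/crop1.png

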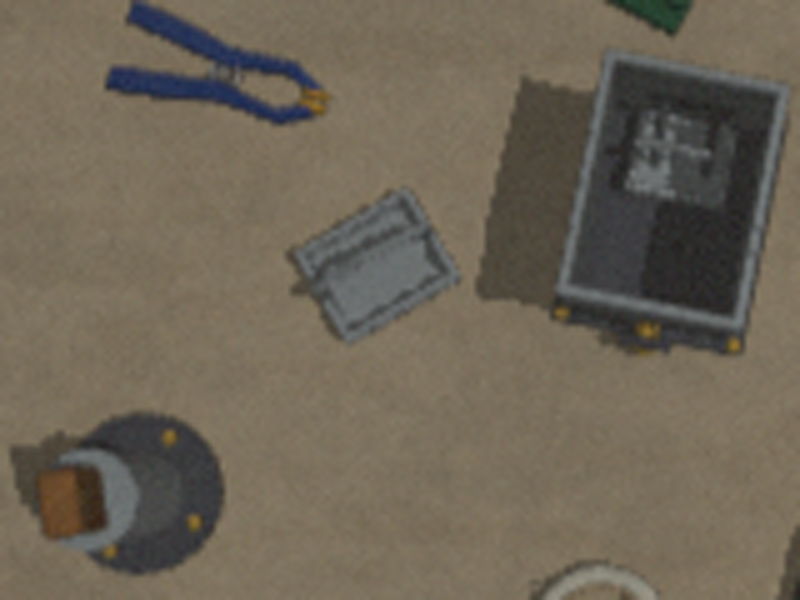

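The crop shows the stand with the brown handle at (75,495), the decoy grey basket standing on the table at (375,265), and the smaller grey basket inside the tank at (680,155), towards its +x wall. The brass drain cock at (645,330) marks -x. The hanging basket is the one meant. The tank's yaw is about -11° and the rod's about +8°. I'll move above the stand now.

step_arm(
  targets=[
    [1,[221,774,70],[0,0,-0.253]],
    [1,[221,774,70],[0,0,-0.253]],
    [1,[221,774,70],[0,0,-0.253]],
    [1,[221,774,70],[0,0,-0.253]],
    [1,[221,774,70],[0,0,-0.253]],
    [1,[221,774,70],[0,0,-0.253]],
    [1,[221,774,70],[0,0,-0.253]],
    [1,[221,774,70],[0,0,-0.253]],
  ],
)

```text
time: 0.9
ee_pos: [0.3172, -0.1241, 0.266]
tcp_rot: [180.0, -0.0, 7.7]
wrist_force: [2.3, -1.2, -0.6]
opening: 0.0854
grasp_force: 0.0
```

step_arm(
  targets=[
    [1,[112,389,35],[0,0,0]],
    [1,[112,389,35],[0,0,0]],
    [1,[112,389,35],[0,0,0]],
    [1,[112,389,35],[0,0,0]],
    [1,[112,389,35],[0,0,0]],
    [1,[112,389,35],[0,0,0]],
    [1,[112,389,35],[0,0,0]],
    [1,[112,389,35],[0,0,0]],
  ],
)

```text
time: 1.7
ee_pos: [0.434, 0.0947, 0.2954]
tcp_rot: [-178.0, 0.1, 11.1]
wrist_force: [-0.4, -0.1, 0.1]
opening: 0.0856
grasp_force: 0.0
```

```bash
python3 - <<'E'
from h import *
o=bot.get_obs(); print(o["ee_pos"].round(4),o["tcp_rot"].round(2),o["q"].round(1))
p=bot.camera_params("wrist"); im,d=bot.camera("wrist"); np.savez("w1.npz",im=im,d=d,**p)
print("cam pos",(-p["R"].T@p["t"]).round(4), "axis",p["R"][2].round(3),p["K"][0,0])
X=cloud(im,d,**p)
m=(X[...,2]>.155)&(X[...,2]<.18); 
for lo,hi,n in((.155,.18,"top"),(.112,.124,"disc")):
    P=X[(X[...,2]>lo)&(X[...,2]<hi)&(np.hypot(X[...,0]-.429,X[...,1]-.265)<.035)]
    if len(P): c,s,a=cv2.minAreaRect((P[:,:2]*1000).astype(np.float32)); print(n,len(P),np.round(c,1),np.round(s,1),round(a,1),np.median(P[:,2]))
cv2.imwrite("pics/w1.png",im[:,:,::-1])
E
```

```text
[0.434  0.0947 0.2954] [-1.780e+02  1.000e-01  1.109e+01] [ 11.   -7.3   5.2 102.6   2.  179.9]
cam pos [0.5074 0.1042 0.438 ] axis [-0.291 -0.023 -0.956] 356.95509371544796
top 1134 [429.2 264.2] [29.8 18.3] 8.7 0.16808189137640564
disc 997 [431.1 261.3] [45.4 37.4] 29.6 0.11904493201558262
```

View pics/w1.png

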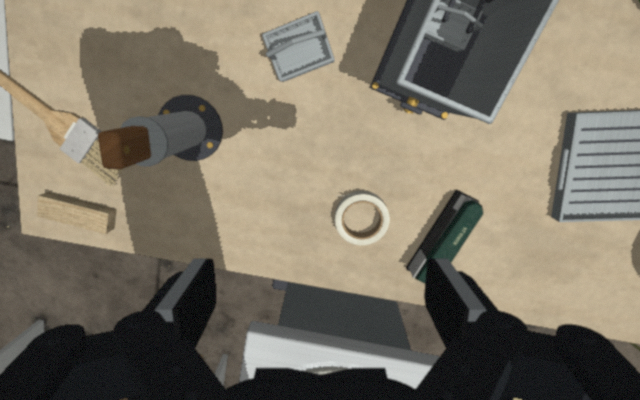

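The wrist view shows the rod handle at (125,148) and the fingers at the bottom. Joint 6 reached its limit, so I'll use the half-turned grasp instead, tool yaw about 188°. It's reached by turning positive in three steps.

```bash
cat >> h.py <<'E'
from scipy.spatial.transform import Rotation as Ro
def rv(yaw,cur=None):
    cur=bot.get_obs()["tcp_rot"] if cur is None else cur
    return (Ro.from_euler("xyz",[180,0,yaw],degrees=True)*Ro.from_euler("xyz",cur,degrees=True).inv()).as_rotvec().round(4)
E
python3 -c "
from h import *
print(rv(75))"
```

```text
[-0.0258 -0.0263  1.1155]
```

step_arm(
  targets=[
    [1,[-5,50,5],[0,0,0.14]],
    [1,[-5,100,5],[-0.026,-0.026,1.115]],
    [1,[-5,150,5],[-0.026,-0.026,1.115]],
    [1,[-5,170,5],[-0.026,-0.026,1.115]],
    [1,[-5,170,5],[-0.026,-0.026,1.115]],
    [1,[-5,170,5],[-0.026,-0.026,1.115]],
    [1,[-5,170,5],[-0.026,-0.026,1.115]],
    [1,[-5,170,5],[-0.026,-0.026,1.115]],
  ],
)

```text
time: 2.55
ee_pos: [0.4282, 0.2638, 0.3007]
tcp_rot: [180.0, 0.0, 75.2]
wrist_force: [-1.0, -0.5, 0.5]
opening: 0.0856
grasp_force: 0.0
```

```bash
python3 -c "
from h import *
o=bot.get_obs();print(o['ee_pos'].round(4),o['tcp_rot'].round(2),o['q'].round(1),rv(150))"
```

```text
[0.4282 0.2638 0.3007] [1.800e+02 2.000e-02 7.523e+01] [ 31.6   0.7  13.5 102.8  -0.  136.4] [3.0000e-04 2.0000e-04 1.3049e+00]
```

step_arm(
  targets=[
    [1,[1,1,0],[0,0,1.2]],
    [1,[1,1,0],[0,0,1.2]],
    [1,[1,1,0],[0,0,1.2]],
    [1,[1,1,0],[0,0,1.2]],
    [1,[1,1,0],[0,0,1.2]],
    [1,[1,1,0],[0,0,1.2]],
    [1,[1,1,0],[0,0,1.2]],
    [1,[1,1,0],[0,0,1.2]],
  ],
)

```text
time: 3.35
ee_pos: [0.4292, 0.2646, 0.3007]
tcp_rot: [-180.0, -0.0, 144.0]
wrist_force: [-0.2, 0.1, 0.7]
opening: 0.0855
grasp_force: 0.0
```

step_arm(
  targets=[
    [1,[0,0,0],[0,0,0.774]],
    [1,[0,0,0],[0,0,0.774]],
    [1,[0,0,0],[0,0,0.774]],
    [1,[0,0,0],[0,0,0.774]],
    [1,[0,0,0],[0,0,0.774]],
    [1,[0,0,-30],[0,0,0.774]],
    [1,[0,0,-60],[0,0,0.774]],
    [1,[0,0,-90],[0,0,0.774]],
  ],
)

```text
time: 4.15
ee_pos: [0.4292, 0.2646, 0.2097]
tcp_rot: [180.0, -0.0, -172.0]
wrist_force: [-0.1, -0.2, 0.5]
opening: 0.0854
grasp_force: 0.0
```

```bash
python3 -c "
from h import *
o=bot.get_obs();print(o['ee_pos'].round(4),o['tcp_rot'].round(2),o['q'].round(1),o['wrist_force'])"
```

```text
[0.4292 0.2646 0.2097] [ 179.99   -0.   -172.01] [31.6 -1.7  0.8 92.5  0.  23.7] [-0.05115417 -0.20078913  0.50805668]
```

step_arm(
  targets=[
    [1,[0,0,-30],[0,0,0]],
    [1,[0,0,-60],[0,0,0]],
    [1,[0,0,-82],[0,0,0]],
    [1,[0,0,-82],[0,0,0]],
    [0,[0,0,-82],[0,0,0]],
    [0,[0,0,-82],[0,0,0]],
    [0,[0,0,-82],[0,0,0]],
    [0,[0,0,-82],[0,0,0]],
  ],
  force=60,
)

```text
time: 4.95
ee_pos: [0.4298, 0.2654, 0.1297]
tcp_rot: [180.0, 0.1, -172.0]
wrist_force: [-0.8, -0.5, 0.4]
opening: 0.0283
grasp_force: 0.0
```

step_arm(
  targets=[
    [0,[0,0,0],[0,0,0]],
    [0,[0,0,0],[0,0,0]],
    [0,[0,0,0],[0,0,0]],
    [0,[0,0,0],[0,0,0]],
  ],
)

```text
time: 5.35
ee_pos: [0.4297, 0.2653, 0.1295]
tcp_rot: [180.0, 0.1, -172.0]
wrist_force: [0.4, -0.5, 6.4]
opening: 0.0173
grasp_force: 58.7
```

step_arm(
  targets=[
    [0,[0,0,10],[0,0,0]],
    [0,[0,0,30],[0,0,0]],
    [0,[0,0,55],[0,0,0]],
    [0,[0,0,80],[0,0,0]],
    [0,[0,0,105],[0,0,0]],
    [0,[0,0,130],[0,0,0]],
    [0,[0,0,150],[0,0,0]],
    [0,[0,0,165],[0,0,0]],
  ],
)

```text
time: 6.15
ee_pos: [0.4294, 0.2652, 0.2955]
tcp_rot: [180.0, 0.0, -172.0]
wrist_force: [0.6, 0.0, -1.7]
opening: 0.0174
grasp_force: 58.3
```

```bash
python3 - <<'E'
from h import *
o=bot.get_obs(); print(o["ee_pos"].round(4),o["tcp_rot"].round(2),o["opening"],o["wrist_force"])
p=bot.camera_params("wrist"); im,d=bot.camera("wrist"); np.savez("w2.npz",im=im,d=d,**p)
cv2.imwrite("pics/w2.png",im[:,:,::-1])
E
```

```text
[0.4294 0.2652 0.2955] [ 1.7997e+02  4.0000e-02 -1.7197e+02] 0.017428677978238556 [ 0.62420857  0.01882366 -1.6655499 ]
```

View pics/w2.png

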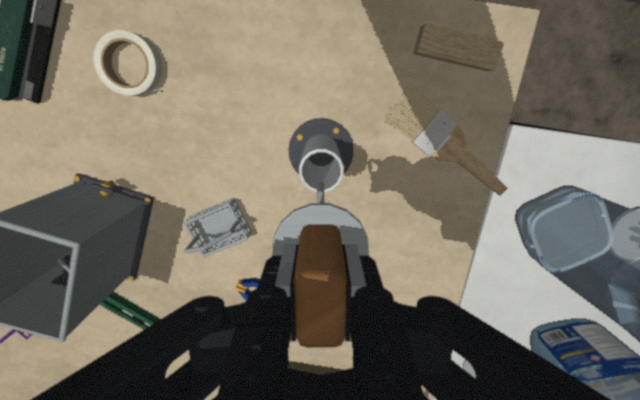

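The rod is held and lifted, the empty stand is at (320,172) and the guard disc edge at (320,215). Next I'll measure the disc centre against the tool, and the stand's axis.

```bash
cat >> h.py <<'E'
from scipy.optimize import least_squares
def circ(P,r=None):
    c0=P.mean(0)
    if r: return least_squares(lambda c:np.hypot(*(P-c).T)-r,c0,loss="soft_l1",f_scale=.001).x
    s=least_squares(lambda c:np.hypot(*(P-c[:2]).T)-c[2],[*c0,.02],loss="soft_l1",f_scale=.001).x; return s
E
python3 - <<'E'
from h import *
f=dict(np.load("w2.npz")); X=cloud(**f); tcp=np.array([.4294,.2652,.2955])
z=X[...,2]
near=np.hypot(X[...,0]-.4294,X[...,1]-.2652)<.035
m=near&(z>.275)&(z<.295); m[260:]=False
P=X[m]; print("disc pts",len(P),np.median(P[:,2]))
# outer edge: topmost pixel per column
E=[]
for u in range(270,375):
    v=np.where(m[:,u])[0]
    if len(v): E.append(X[v[0],u,:2])
E=np.array(E); print("disc fit",circ(E,.023).round(4),circ(E).round(4))
y=Ro.from_euler("z",8,degrees=True).as_matrix()[:2,:2]
print("offset in rod frame",((circ(E,.023)-tcp[:2])@y).round(4))
r=(np.abs(z-.115)<.006)&(np.hypot(X[...,0]-.429,X[...,1]-.265)<.03)&(np.arange(400)[:,None]<205)
P=X[r]; print("rim",len(P),P.mean(0)); print(circ(P[:,:2]).round(4))
c,s,a=cv2.minAreaRect((P[:,:2]*1000).astype(np.float32));print(c,s)
# shank
s=near&(z>.18)&(z<.275); P=X[s]; print("shank",len(P)); 
for k in range(180,212,4):
    q=X[k:k+4][s[k:k+4]]
    if len(q): print(k,q.mean(0).round(4),((q.mean(0)[:2]-tcp[:2])@y).round(4))
E
```

```text
disc pts 2702 0.28522212103284506
disc fit [0.4283 0.2654] [0.4281 0.2654 0.0228]
offset in rod frame [-0.001   0.0003]
rim 457 [0.42677731 0.26655535 0.11445282]
[0.4276 0.2663 0.0191]
(427.67462158203125, 266.5483093261719) (40.5111083984375, 40.085060119628906)
shank 166
180 [0.418  0.2641 0.1974] [-0.0115  0.0005]
184 [0.4183 0.264  0.2055] [-0.0112  0.0003]
188 [0.4183 0.2641 0.2152] [-0.0112  0.0005]
192 [0.4195 0.2643 0.2203] [-0.0099  0.0005]
196 [0.4216 0.2646 0.2221] [-0.0079  0.0004]
200 [0.4233 0.2648 0.2241] [-0.0061  0.0004]
```

step_arm(
  targets=[
    [0,[8,-15,0],[0,0,-0.03]],
    [0,[27,-47,0],[0,0,-0.07]],
    [0,[47,-82,0],[0,0,-0.11]],
    [0,[67,-117,0],[0,0,-0.16]],
    [0,[87,-152,0],[0,0,-0.21]],
    [0,[107,-187,0],[0,0,-0.26]],
    [0,[127,-222,0],[0,0,-0.3]],
    [0,[142,-248,0],[0,0,-0.33]],
  ],
)

```text
time: 7.0
ee_pos: [0.572, 0.015, 0.2931]
tcp_rot: [-180.0, -0.1, 169.0]
wrist_force: [1.1, 0.6, -1.9]
opening: 0.017
grasp_force: 58.6
```

step_arm(
  targets=[
    [0,[8,-14,0],[0,0,0]],
    [0,[8,-14,0],[0,0,0]],
    [0,[8,-14,0],[0,0,0]],
  ],
)

```text
time: 7.3
ee_pos: [0.5791, 0.0036, 0.2935]
tcp_rot: [180.0, -0.1, 169.1]
wrist_force: [0.1, 0.2, -1.3]
opening: 0.0175
grasp_force: 58.6
```

```bash
python3 - <<'E'
from h import *
o=bot.get_obs(); print(o["ee_pos"].round(4),o["tcp_rot"].round(2),o["opening"],o["wrist_force"])
p=bot.camera_params("wrist"); im,d=bot.camera("wrist"); np.savez("w3.npz",im=im,d=d,**p)
cv2.imwrite("pics/w3.png",im[:,:,::-1])
E
```

```text
[0.5791 0.0036 0.2935] [ 1.7998e+02 -7.0000e-02  1.6914e+02] 0.017455755811898486 [ 0.06787414  0.23894199 -1.31952824]
```

View pics/w3.png

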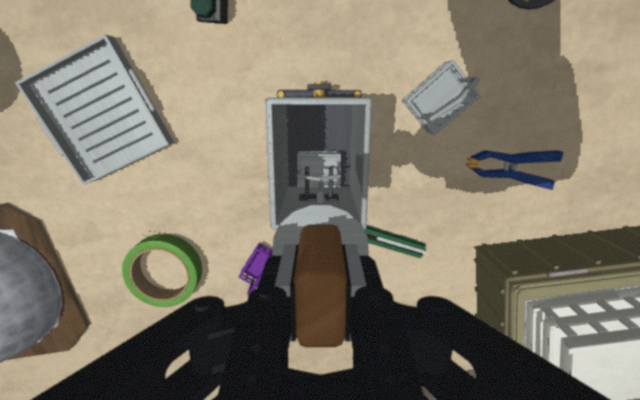

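The view shows the tank rim at (266-370, 98-228), the basket inside at (322,175), the prongs near (305,190) and (335,190), and the disc edge at (320,208). I'll fit the tank pose from this depth image and overlay the model on an enlarged crop.

```bash
python3 - <<'E'
from h import *
f=dict(np.load("w3.npz")); X=cloud(**f); z=X[...,2]; im=f["im"]
p={k:f[k] for k in "KRt"}
m=(np.abs(z-.140)<.006); m[:90]=0; m[225:]=0; m[:,:255]=0; m[:,380:]=0
P=X[m][:,:2]; print(len(P),np.median(X[m][:,2]))
# fit: yaw, cx, cy; distance to rim mid-line rectangle (53.5 x 39.5 half)
def res(s):
    c,sn=np.cos(s[2]),np.sin(s[2]); q=(P-s[:2])@np.array([[c,-sn],[sn,c]])
    a=np.abs(q)-[.0535,.0395]; 
    return np.where((a[:,0]>-.004),np.where(a[:,1]>-.004,np.minimum(abs(a[:,0]),abs(a[:,1])),a[:,0]),a[:,1])
s=least_squares(res,[.569,.004,-.192],loss="soft_l1",f_scale=.001); x=s.x
print("tank",x[:2].round(4),np.degrees(x[2]).round(2),"rms",np.sqrt(np.mean(s.fun**2)))
T=lambda P:(np.atleast_2d(P)/1000)@Ro.from_euler("z",x[2]).as_matrix().T+[x[0],x[1],0]
q=(X-[x[0],x[1],0])@Ro.from_euler("z",x[2]).as_matrix()*1000
w=(q[...,2]>40)&(q[...,2]<90)&(abs(q[...,0])<46)&(abs(q[...,1])<30)
for lo,hi in((48,55),(55,60),(60,64),(64,68),(68,72),(72,80)):
    a=q[w&(q[...,2]>=lo)&(q[...,2]<hi)]; print(lo,len(a),a.mean(0).round(1) if len(a) else "", a.std(0).round(1) if len(a) else "")
a=q[w&(q[...,2]>=55)]
print(a[np.argsort(a[:,1])].round(0).astype(int).tolist()[::max(1,len(a)//40)])
S=6;c=(258,92);u1,v1=380,190+20
big=cv2.resize(im[c[1]:v1+2,c[0]:u1,::-1],None,fx=S,fy=S,interpolation=cv2.INTER_CUBIC); big=cv2.convertScaleAbs(big,alpha=1.6)
def line(pts,col):
    uv=((proj(T(pts),**p)-c+.5)*S).round().astype(int); cv2.polylines(big,[uv.reshape(-1,1,2)],False,col,1)
line([[27,-22,57],[27,0,70],[27,22,57]],(0,0,255))
line([[52,-13,57],[19,-13,57],[19,-13,65]],(0,255,0)); line([[52,13,57],[19,13,57],[19,13,65]],(0,255,0))
line([[-52,-38,140],[-52,38,140],[52,38,140],[52,-38,140],[-52,-38,140]],(255,255,0))
line([[7,-25,32],[7,25,32],[47,25,32],[47,-25,32],[7,-25,32]],(255,0,255))
cv2.imwrite("pics/c3.png",big)
E
```

```text
2282 0.13988339309168907
tank [0.5673 0.0046] -10.97 rms 0.0015666315866362432
48 9 [26.8 -2.5 51.5] [ 0.5 22.1  1.7]
55 161 [33.1 -1.7 58.8] [ 7.6 14.7  0.9]
60 88 [29.3  1.7 61.7] [ 6.6 14.7  1.3]
64 66 [24.7  0.5 65.8] [ 4.  10.9  1. ]
68 44 [28.1 -0.5 69.7] [1.1 4.5 1.1]
72 3 [28.1  0.7 72.6] [0.5 0.5 0.2]
[[29, -24, 56], [30, -21, 60], [28, -18, 61], [41, -15, 57], [39, -15, 59], [30, -15, 63], [43, -14, 59], [34, -14, 60], [27, -14, 64], [42, -13, 59], [35, -13, 61], [27, -12, 65], [39, -12, 59], [25, -12, 59], [18, -11, 64], [40, -11, 59], [24, -10, 58], [29, -9, 66], [30, -7, 68], [27, -5, 70], [28, -2, 70], [29, 0, 72], [29, 4, 71], [29, 6, 68], [29, 8, 67], [19, 11, 65], [26, 11, 59], [41, 11, 59], [18, 12, 62], [33, 12, 60], [42, 12, 61], [27, 13, 64], [33, 13, 60], [44, 14, 60], [27, 14, 64], [36, 15, 59], [44, 15, 59], [25, 16, 58], [27, 18, 61], [28, 21, 60], [30, 23, 57]]
```

View pics/c3.png

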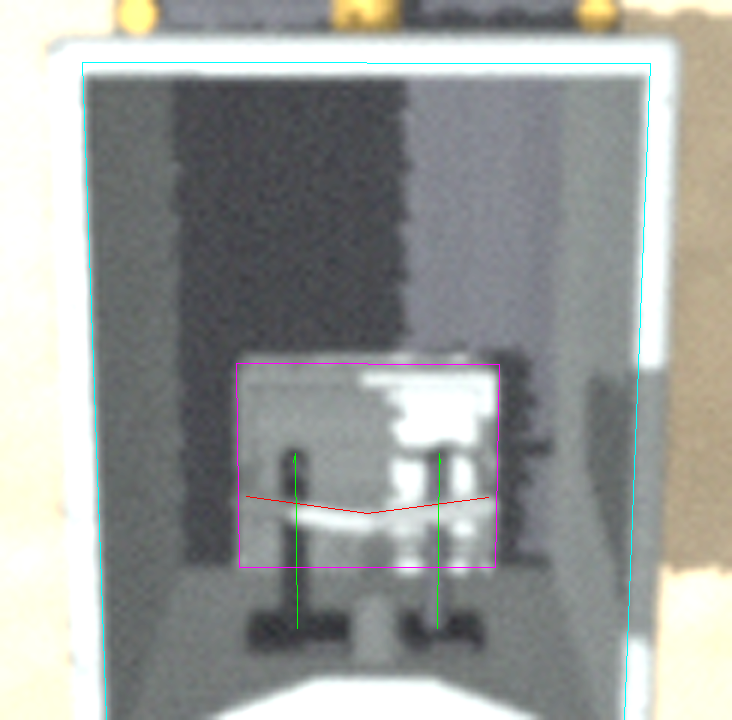

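The overlay agrees to about 1.5 mm. The bail wire is at tank x ≈ 28.3 mm. The hook is 17.4 mm behind the bail and 1.7 mm off sideways. I'll correct the sideways offset and descend.

step_arm(
  targets=[
    [0,[-0.3,-1.7,-10],[0,0,0]],
    [0,[-0.3,-1.7,-30],[0,0,0]],
    [0,[-0.3,-1.7,-50],[0,0,0]],
    [0,[-0.3,-1.7,-70],[0,0,0]],
    [0,[-0.3,-1.7,-90],[0,0,0]],
    [0,[-0.3,-1.7,-105],[0,0,0]],
    [0,[-0.3,-1.7,-115],[0,0,0]],
    [0,[-0.3,-1.7,-115],[0,0,0]],
  ],
)

```text
time: 8.15
ee_pos: [0.5782, 0.002, 0.1772]
tcp_rot: [-180.0, -0.1, 169.2]
wrist_force: [-0.8, -0.4, -0.6]
opening: 0.0174
grasp_force: 58.6
```

```bash
python3 - <<'E'
from h import *
o=bot.get_obs(); print(o["ee_pos"].round(4),o["tcp_rot"].round(2),o["wrist_force"].round(2))
for n in("wrist","scene"):
    p=bot.camera_params(n); im,d=bot.camera(n); np.savez(n+"4.npz",im=im,d=d,**p)
a=cv2.resize(np.load("wrist4.npz")["im"][60:260,220:420,::-1],None,fx=2.9,fy=2.9,interpolation=cv2.INTER_CUBIC)
cv2.imwrite("pics/w4.png",cv2.convertScaleAbs(a,alpha=1.7))
f=dict(np.load("wrist4.npz")); X=cloud(**f)
q=(X-[.5673,.0046,0])@Ro.from_euler("z",-10.97,degrees=True).as_matrix()*1000
w=(abs(q[...,0])<46)&(abs(q[...,1])<8)&(q[...,2]>55)&(q[...,2]<140)
for lo,hi in((55,65),(65,72),(72,85),(85,110),(110,140)):
    a=q[w&(q[...,2]>=lo)&(q[...,2]<hi)]; print(lo,len(a),a.mean(0).round(1) if len(a) else "", a.std(0).round(1) if len(a) else "")
E
```

```text
[0.5782 0.002  0.1772] [-1.7998e+02 -1.4000e-01  1.6917e+02] [-0.83 -0.45 -0.58]
55 0  
65 0  
72 26 [-0.3 -0.2 80.4] [0.7 1.5 2.7]
85 141 [ 1.6 -0.1 99.9] [2.  1.4 5.8]
110 0
```

View pics/w4.png

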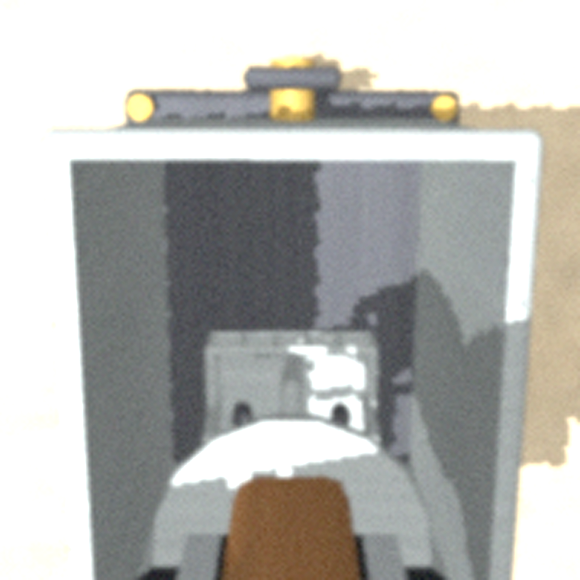

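The shank is at (290,375), centred between the prongs at (243,412) and (340,412). The hook is about 18 mm behind the bail and there is no contact. I'll go down the rest, then advance under the bail.

step_arm(
  targets=[
    [0,[0,0,-8],[0,0,0]],
    [0,[0,0,-16],[0,0,0]],
    [0,[0,0,-19.5],[0,0,0]],
    [0,[0,0,-19.5],[0,0,0]],
  ],
)

```text
time: 8.65
ee_pos: [0.5788, 0.0014, 0.1584]
tcp_rot: [-180.0, -0.1, 169.1]
wrist_force: [0.2, -0.1, -1.6]
opening: 0.0177
grasp_force: 58.6
```

step_arm(
  targets=[
    [0,[3,-0.6,0],[0,0,0]],
    [0,[6,-1.2,0],[0,0,0]],
    [0,[9,-1.7,0],[0,0,0]],
    [0,[12,-2.3,0],[0,0,0]],
    [0,[14.5,-2.8,0],[0,0,0]],
    [0,[17,-3.3,0],[0,0,0]],
    [0,[17,-3.3,0],[0,0,0]],
  ],
)

```text
time: 9.35
ee_pos: [0.5964, -0.0019, 0.1592]
tcp_rot: [180.0, -0.0, 169.1]
wrist_force: [-0.6, 0.5, -1.3]
opening: 0.0176
grasp_force: 58.6
```

```bash
python3 - <<'E'
from h import *
o=bot.get_obs(); print(o["ee_pos"].round(4),o["tcp_rot"].round(2),o["wrist_force"].round(2),o["torque"].round(3))
E
```

```text
[ 0.5964 -0.0019  0.1592] [ 1.7999e+02 -2.0000e-02  1.6912e+02] [-0.57  0.51 -1.25] [0.056 0.034 0.01 ]
```

step_arm(
  targets=[
    [0,[0,0,5],[0,0,0]],
    [0,[0,0,10],[0,0,0]],
    [0,[0,0,13],[0,0,0]],
    [0,[0,0,15],[0,0,0]],
    [0,[0,0,17],[0,0,0]],
    [0,[0,0,19],[0,0,0]],
    [0,[0,0,21],[0,0,0]],
    [0,[0,0,23],[0,0,0]],
  ],
)

```text
time: 10.15
ee_pos: [0.5961, -0.0018, 0.1823]
tcp_rot: [180.0, -0.0, 169.1]
wrist_force: [0.6, 0.5, -2.0]
opening: 0.0174
grasp_force: 58.5
```

step_arm(
  targets=[
    [0,[0,0,2],[0,0,0]],
    [0,[0,0,4],[0,0,0]],
    [0,[0,0,6],[0,0,0]],
    [0,[0,0,7.5],[0,0,0]],
    [0,[0,0,7.5],[0,0,0]],
    [0,[0,0,7.5],[0,0,0]],
  ],
)

```text
time: 10.75
ee_pos: [0.5961, -0.0018, 0.1897]
tcp_rot: [180.0, -0.0, 169.1]
wrist_force: [0.4, 0.3, -2.5]
opening: 0.0174
grasp_force: 58.5
```

```bash
python3 - <<'E'
from h import *
o=bot.get_obs(); print(o["ee_pos"].round(4),o["tcp_rot"].round(2),o["wrist_force"].round(2),o["torque"].round(3))
p=bot.camera_params("wrist"); im,d=bot.camera("wrist"); np.savez("wrist5.npz",im=im,d=d,**p)
a=cv2.resize(im[60:260,220:420,::-1],None,fx=2.9,fy=2.9,interpolation=cv2.INTER_CUBIC)
cv2.imwrite("pics/w5.png",cv2.convertScaleAbs(a,alpha=1.7))
X=cloud(im,d,**p)
q=(X-[.5673,.0046,0])@Ro.from_euler("z",-10.97,degrees=True).as_matrix()*1000
w=(abs(q[...,0])<46)&(abs(q[...,1])<30)
for lo,hi in((8,14),(14,22),(22,30),(30,36),(36,42),(42,50),(50,58),(58,68),(68,110)):
    a=q[w&(q[...,2]>=lo)&(q[...,2]<hi)]; print(lo,len(a),a.mean(0).round(1) if len(a) else "", a.min(0).round(1) if len(a) else "")
E
```

```text
[ 0.5961 -0.0018  0.1897] [ 1.7999e+02 -2.0000e-02  1.6912e+02] [ 0.41  0.27 -2.46] [-0.005 -0.009 -0.013]
8 2725 [-16.5   0.6   8.6] [-45.8 -30.    8. ]
14 0  
22 531 [24.8  3.4 29.5] [  8.2 -23.8  27.7]
30 811 [25.2 -4.5 30.7] [  8.1 -25.5  30. ]
36 189 [18.1 -0.6 39.1] [  8.1 -25.6  36.7]
42 512 [20.6 -0.2 47.3] [  8.3 -25.9  42.2]
50 47 [28.9  2.3 55.7] [ 17.8 -24.8  50. ]
58 354 [30.3 -0.4 60.7] [ 17.6 -24.7  58. ]
68 375 [26.  -0.6 82.8] [ 17.5 -24.3  68.1]
```

View pics/w5.png

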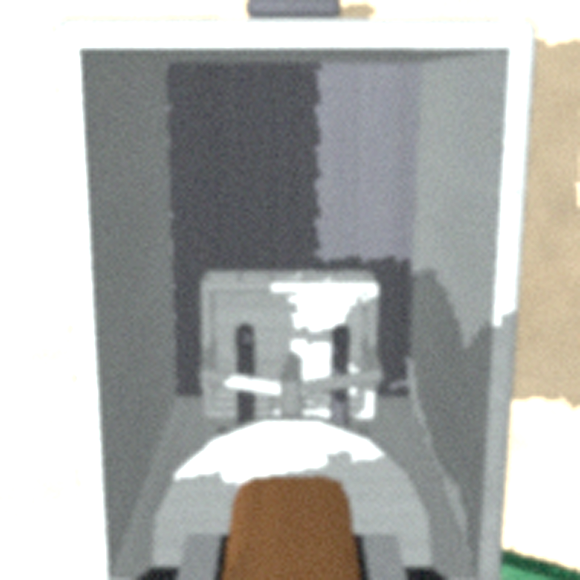

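The basket hangs on the hook: its floor is at z ≈ 28 mm and its rim at ≈ 47 mm, still below the prongs, a rise of about 15 mm. The weight shows in the wrist force. I'll move 40 mm towards the tank's -x.

step_arm(
  targets=[
    [0,[-1.5,0.3,0],[0,0,0]],
    [0,[-4.9,0.9,0],[0,0,0]],
    [0,[-8.8,1.7,0],[0,0,0]],
    [0,[-12.8,2.5,0],[0,0,0]],
    [0,[-16.7,3.2,0],[0,0,0]],
    [0,[-20.6,4,0],[0,0,0]],
    [0,[-24.6,4.8,0],[0,0,0]],
    [0,[-28.5,5.5,0],[0,0,0]],
  ],
)

```text
time: 11.6
ee_pos: [0.5672, 0.0038, 0.1898]
tcp_rot: [180.0, -0.0, 169.1]
wrist_force: [0.3, 0.1, -2.2]
opening: 0.0175
grasp_force: 58.5
```

step_arm(
  targets=[
    [0,[-4,0.8,0],[0,0,0]],
    [0,[-7.5,1.5,0],[0,0,0]],
    [0,[-9.5,1.8,0],[0,0,0]],
    [0,[-10.5,2,0],[0,0,0]],
    [0,[-10.5,2,0],[0,0,0]],
    [0,[-10.5,2,0],[0,0,0]],
  ],
)

```text
time: 12.2
ee_pos: [0.5572, 0.0057, 0.1897]
tcp_rot: [180.0, -0.0, 169.1]
wrist_force: [0.4, 0.1, -2.6]
opening: 0.0173
grasp_force: 58.5
```

```bash
python3 - <<'E'
from h import *
o=bot.get_obs(); print(o["ee_pos"].round(4),o["tcp_rot"].round(2),o["wrist_force"].round(2),o["torque"].round(3))
p=bot.camera_params("wrist"); im,d=bot.camera("wrist"); np.savez("wrist6.npz",im=im,d=d,**p)
X=cloud(im,d,**p)
q=(X-[.5673,.0046,0])@Ro.from_euler("z",-10.97,degrees=True).as_matrix()*1000
w=(abs(q[...,0])<46)&(abs(q[...,1])<30)
for lo,hi in((22,36),(36,42),(42,50),(50,68),(68,110)):
    a=q[w&(q[...,2]>=lo)&(q[...,2]<hi)]; print(lo,len(a),a.mean(0).round(1) if len(a) else "", a.min(0).round(1) if len(a) else "")
E
```

```text
[0.5572 0.0057 0.1897] [ 1.7999e+02 -1.0000e-02  1.6912e+02] [ 0.44  0.08 -2.58] [ 0.083 -0.025  0.004]
22 1635 [-12.4  -1.2  30.3] [-31.6 -26.3  27.8]
36 252 [-12.   -0.9  39.3] [-31.4 -25.7  36.9]
42 616 [-14.7  -0.7  47.3] [-31.3 -26.1  42.1]
50 59 [-12.5  -2.6  59.5] [-13.7 -25.1  50.1]
68 370 [-13.6  -0.4  82.9] [-22.2 -24.4  68.2]
```

The basket is clear of the prongs, with its centre at x ≈ -12 mm and no contact. I'll raise it straight up 160 mm.

step_arm(
  targets=[
    [0,[0,0,4],[0,0,0]],
    [0,[0,0,12],[0,0,0]],
    [0,[0,0,22],[0,0,0]],
    [0,[0,0,32],[0,0,0]],
    [0,[0,0,42],[0,0,0]],
    [0,[0,0,52],[0,0,0]],
    [0,[0,0,62],[0,0,0]],
    [0,[0,0,72],[0,0,0]],
  ],
)

```text
time: 13.05
ee_pos: [0.5571, 0.0057, 0.2627]
tcp_rot: [180.0, -0.0, 169.1]
wrist_force: [-0.2, 0.1, -2.2]
opening: 0.0174
grasp_force: 58.5
```

step_arm(
  targets=[
    [0,[0,0,10],[0,0,0]],
    [0,[0,0,22],[0,0,0]],
    [0,[0,0,34],[0,0,0]],
    [0,[0,0,46],[0,0,0]],
    [0,[0,0,58],[0,0,0]],
    [0,[0,0,70],[0,0,0]],
    [0,[0,0,80],[0,0,0]],
    [0,[0,0,86],[0,0,0]],
  ],
)

```text
time: 13.85
ee_pos: [0.5572, 0.0056, 0.3489]
tcp_rot: [180.0, 0.0, 169.1]
wrist_force: [0.6, -0.0, -1.7]
opening: 0.0171
grasp_force: 58.5
```

```bash
python3 - <<'E'
from h import *
o=bot.get_obs(); print(o["ee_pos"].round(4),o["tcp_rot"].round(2),o["wrist_force"].round(2))
p=bot.camera_params("scene"); im,d=bot.camera("scene")
u,v=proj(o["ee_pos"]-[0,0,.13],**p)[0].astype(int); print(u,v)
cv2.imwrite("pics/s7.png",cv2.resize(im[max(0,v-80):v+70,u-90:u+90,::-1],None,fx=4,fy=4,interpolation=cv2.INTER_CUBIC))
E
```

```text
[0.5572 0.0056 0.3489] [1.7998e+02 4.0000e-02 1.6912e+02] [ 0.57 -0.02 -1.71]
316 165
```

View pics/s7.png

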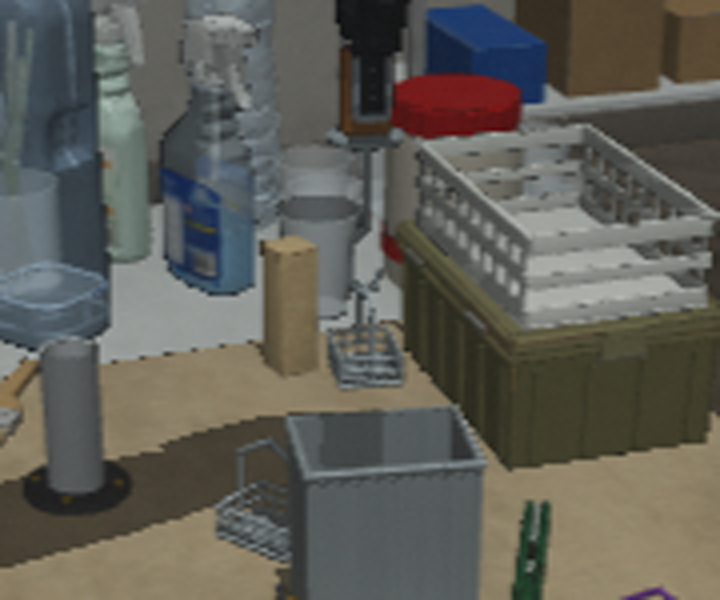

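The scene view shows the basket hanging upright on the hook at (365,355), above the tank and clear of the rim. I'll move over the tray.

step_arm(
  targets=[
    [0,[-0.8,-2.9,0],[0,0,0]],
    [0,[-3,-10.6,0],[0,0,0]],
    [0,[-6.6,-23.1,0],[0,0,0]],
    [0,[-11.3,-39.5,0],[0,0,0]],
    [0,[-16.8,-58.7,0],[0,0,0]],
    [0,[-22.3,-78,0],[0,0,0]],
    [0,[-27.8,-97.3,0],[0,0,0]],
    [0,[-33.3,-116.5,0],[0,0,0]],
  ],
)

```text
time: 14.7
ee_pos: [0.5229, -0.1125, 0.3475]
tcp_rot: [-180.0, -0.0, 169.1]
wrist_force: [-0.0, -0.2, -2.6]
opening: 0.0174
grasp_force: 58.5
```

step_arm(
  targets=[
    [0,[-5.5,-19.3,0],[0,0,0]],
    [0,[-11,-38.5,0],[0,0,0]],
    [0,[-16.5,-57.8,0],[0,0,0]],
    [0,[-22,-77,0],[0,0,0]],
    [0,[-27.5,-96.3,0],[0,0,0]],
    [0,[-32.2,-112.7,0],[0,0,0]],
    [0,[-35.5,-124.2,0],[0,0,0]],
    [0,[-37.7,-132,0],[0,0,0]],
  ],
)

```text
time: 15.5
ee_pos: [0.4853, -0.244, 0.3476]
tcp_rot: [180.0, -0.0, 169.1]
wrist_force: [0.8, 0.1, -1.2]
opening: 0.0174
grasp_force: 58.5
```

step_arm(
  targets=[
    [0,[0,0,0],[0,0,0]],
    [0,[0,0,0],[0,0,0]],
    [0,[0,0,0],[0,0,0]],
    [0,[0,0,0],[0,0,0]],
    [0,[0,0,-6],[0,0,0]],
    [0,[0,0,-16],[0,0,0]],
    [0,[0,0,-28],[0,0,0]],
    [0,[0,0,-40],[0,0,0]],
  ],
)

```text
time: 16.3
ee_pos: [0.4862, -0.2425, 0.3069]
tcp_rot: [180.0, -0.0, 169.2]
wrist_force: [0.2, 0.3, -0.9]
opening: 0.0174
grasp_force: 58.5
```

```bash
python3 - <<'E'
from h import *
o=bot.get_obs(); print(o["ee_pos"].round(4),o["tcp_rot"].round(2),o["wrist_force"].round(2))
p=bot.camera_params("wrist"); im,d=bot.camera("wrist"); X=cloud(im,d,**p)
e=o["ee_pos"]
w=np.hypot(X[...,0]-e[0],X[...,1]-e[1])<.05
for lo,hi in((.0,.01),(.11,.14),(.14,.17),(.17,.19),(.19,.23)):
    a=X[w&(X[...,2]>=lo)&(X[...,2]<hi)]; print(lo,len(a),a.mean(0).round(3) if len(a) else "", a.min(0).round(3) if len(a) else "")
m=(X[...,2]>.012)&(X[...,2]<.024)&(np.hypot(X[...,0]-.485,X[...,1]+.242)<.1)
P=X[m][:,:2]*1000; print(cv2.minAreaRect(P.astype(np.float32)))
E
```

```text
[ 0.4862 -0.2425  0.3069] [ 1.7999e+02 -2.0000e-02  1.6915e+02] [ 0.2   0.34 -0.86]
0.0 3022 [ 0.469 -0.239  0.003] [ 0.436 -0.292  0.   ]
0.11 0  
0.14 2535 [ 0.483 -0.242  0.153] [ 0.461 -0.27   0.144]
0.17 65 [ 0.484 -0.241  0.181] [ 0.478 -0.266  0.17 ]
0.19 369 [ 0.483 -0.241  0.202] [ 0.474 -0.265  0.19 ]
((484.4678649902344, -241.63583374023438), (130.2011260986328, 131.616455078125), 13.477266311645508)
```

step_arm(
  targets=[
    [0,[0,0,-12],[0,0,0]],
    [0,[0,0,-26],[0,0,0]],
    [0,[0,0,-42],[0,0,0]],
    [0,[0,0,-58],[0,0,0]],
    [0,[0,0,-74],[0,0,0]],
    [0,[0,0,-90],[0,0,0]],
    [0,[0,0,-104],[0,0,0]],
    [0,[0,0,-115],[0,0,0]],
  ],
)

```text
time: 17.15
ee_pos: [0.4859, -0.2425, 0.1917]
tcp_rot: [180.0, -0.1, 169.1]
wrist_force: [0.4, -0.5, -1.5]
opening: 0.0176
grasp_force: 58.5
```

step_arm(
  targets=[
    [0,[0,0,-6],[0,0,0]],
    [0,[0,0,-11],[0,0,0]],
    [0,[0,0,-15],[0,0,0]],
    [0,[0,0,-18],[0,0,0]],
    [0,[0,0,-20],[0,0,0]],
    [0,[0,0,-22],[0,0,0]],
    [0,[0,0,-24],[0,0,0]],
    [0,[0,0,-26],[0,0,0]],
  ],
)

```text
time: 17.95
ee_pos: [0.4862, -0.2429, 0.1667]
tcp_rot: [180.0, -0.0, 169.1]
wrist_force: [-0.1, -0.3, -0.9]
opening: 0.0167
grasp_force: 58.5
```

step_arm(
  targets=[
    [0,[0,0,-1.5],[0,0,0]],
    [0,[0,0,-3],[0,0,0]],
    [0,[0,0,-4],[0,0,0]],
    [0,[0,0,-4],[0,0,0]],
  ],
)

```text
time: 18.35
ee_pos: [0.4861, -0.2428, 0.1627]
tcp_rot: [180.0, -0.0, 169.1]
wrist_force: [0.3, -1.4, -1.1]
opening: 0.0172
grasp_force: 58.5
```

```bash
python3 - <<'E'
from h import *
o=bot.get_obs(); print(o["ee_pos"].round(4),o["tcp_rot"].round(2),o["wrist_force"].round(2))
p=bot.camera_params("wrist"); im,d=bot.camera("wrist"); X=cloud(im,d,**p)
q=(X-[.4854,-.2419,0])@Ro.from_euler("z",-10.85,degrees=True).as_matrix()*1000
w=(abs(q[...,0])<40)&(abs(q[...,1])<40)
for lo,hi in((5,15),(15,26),(26,45),(45,50),(50,55),(55,60),(60,65),(65,75),(75,100)):
    a=q[w&(q[...,2]>=lo)&(q[...,2]<hi)]; print(lo,len(a),a.mean(0).round(1) if len(a) else "", a.min(0).round(1) if len(a) else "")
E
```

```text
[ 0.4861 -0.2428  0.1627] [ 1.7999e+02 -2.0000e-02  1.6912e+02] [ 0.32 -1.45 -1.1 ]
5 1592 [-1.6 -1.3  6.9] [-39.3 -36.4   5. ]
15 689 [-3.8 -0.9 21.7] [-20.2 -26.   15. ]
26 64 [-1.7 -2.  35.5] [ -2.6 -25.5  26.1]
45 31 [-1.2 -0.5 48.4] [ -2.3 -24.6  45.3]
50 117 [-0.6 -0.7 52.6] [ -2.4 -24.3  50.1]
55 125 [-0.7 -1.6 57.4] [ -2.5 -16.7  55. ]
60 48 [-2.8 -1.9 61.5] [-11.1  -7.8  60. ]
65 28 [-10.4  -0.3  70.2] [-11.6  -2.7  65.2]
75 127 [-8.4 -0.4 86.8] [-11.3  -2.6  75.4]
```

The basket stands upright in the tray, rim at 22 mm. I'll lower the hook below the bail, then back out.

step_arm(
  targets=[
    [0,[0,0,-3],[0,0,0]],
    [0,[0,0,-7],[0,0,0]],
    [0,[0,0,-11],[0,0,0]],
    [0,[0,0,-15],[0,0,0]],
    [0,[0,0,-15.5],[0,0,0]],
    [0,[0,0,-15.5],[0,0,0]],
  ],
)

```text
time: 19.0
ee_pos: [0.486, -0.2428, 0.1471]
tcp_rot: [180.0, -0.0, 169.1]
wrist_force: [-0.6, -0.1, -1.2]
opening: 0.0173
grasp_force: 58.5
```

step_arm(
  targets=[
    [0,[-2,0.4,0],[0,0,0]],
    [0,[-5,1,0],[0,0,0]],
    [0,[-8,1.5,0],[0,0,0]],
    [0,[-12,2.3,0],[0,0,0]],
    [0,[-16,3.1,0],[0,0,0]],
    [0,[-20,3.9,0],[0,0,0]],
    [0,[-24,4.6,0],[0,0,0]],
    [0,[-24,4.6,0],[0,0,0]],
  ],
)

```text
time: 19.8
ee_pos: [0.4616, -0.2381, 0.1474]
tcp_rot: [180.0, -0.0, 169.1]
wrist_force: [0.4, -0.2, -1.1]
opening: 0.0174
grasp_force: 58.5
```

```bash
python3 - <<'E'
from h import *
o=bot.get_obs(); print(o["ee_pos"].round(4),o["tcp_rot"].round(2),o["wrist_force"].round(2))
p=bot.camera_params("wrist"); im,d=bot.camera("wrist"); X=cloud(im,d,**p)
q=(X-[.4854,-.2419,0])@Ro.from_euler("z",-10.85,degrees=True).as_matrix()*1000
w=(abs(q[...,0])<40)&(abs(q[...,1])<40)
for lo,hi in((15,26),(26,45),(45,50),(50,55),(55,60),(60,65),(65,75),(75,100)):
    a=q[w&(q[...,2]>=lo)&(q[...,2]<hi)]; print(lo,len(a),a.mean(0).round(1) if len(a) else "", a.min(0).round(1) if len(a) else "")
E
```

```text
[ 0.4616 -0.2381  0.1474] [ 1.7999e+02 -1.0000e-02  1.6912e+02] [ 0.38 -0.24 -1.14]
15 422 [-16.6  -2.2  21.4] [-20.4 -26.3  15. ]
26 1 [-35.2   0.7  44.6] [-35.2   0.7  44.6]
45 11 [-35.1  -0.6  47.6] [-35.7  -2.8  45.5]
50 12 [-35.2  -0.5  52.4] [-36.   -2.8  50.1]
55 16 [-35.2  -0.2  57.3] [-36.1  -2.7  55.1]
60 14 [-35.4  -0.4  62.2] [-35.9  -2.7  60. ]
65 86 [-33.7  -0.4  71.7] [-36.5  -2.7  65. ]
75 26 [-30.6  -0.4  76.2] [-32.7  -2.6  75.2]
```

The hook is free and the basket hasn't moved. I'll rise and go back to the stand.

step_arm(
  targets=[
    [0,[0,0,4],[0,0,0]],
    [0,[0,0,14],[0,0,0]],
    [0,[0,0,30],[0,0,0]],
    [0,[0,0,50],[0,0,0]],
    [0,[0,0,75],[0,0,0]],
    [0,[0,0,100],[0,0,0]],
    [0,[0,0,125],[0,0,0]],
    [0,[0,0,148],[0,0,0]],
  ],
)

```text
time: 20.65
ee_pos: [0.4622, -0.2382, 0.2974]
tcp_rot: [-180.0, 0.1, 169.1]
wrist_force: [0.7, 0.2, -2.0]
opening: 0.0176
grasp_force: 58.5
```

step_arm(
  targets=[
    [0,[-0.8,12,0],[0,0,0.01]],
    [0,[-2.6,40,0],[0,0,0.03]],
    [0,[-5,78,0],[0,0,0.06]],
    [0,[-7.5,116,0],[0,0,0.09]],
    [0,[-10,154,0],[0,0,0.12]],
    [0,[-12.4,192,0],[0,0,0.15]],
    [0,[-14.9,230,0],[0,0,0.18]],
    [0,[-17.3,268,0],[0,0,0.21]],
  ],
)

```text
time: 21.45
ee_pos: [0.4441, 0.0316, 0.2951]
tcp_rot: [180.0, -0.0, -178.8]
wrist_force: [1.4, -0.1, -0.5]
opening: 0.0177
grasp_force: 58.5
```

step_arm(
  targets=[
    [0,[-2.5,38,0],[0,0,0.02]],
    [0,[-5,76,0],[0,0,0.04]],
    [0,[-7.4,114,0],[0,0,0.06]],
    [0,[-9.9,152,0],[0,0,0.09]],
    [0,[-12.3,190,0],[0,0,0.11]],
    [0,[-14.2,218,0],[0,0,0.122]],
    [0,[-15.3,235,0],[0,0,0.122]],
    [0,[-15.3,235,0],[0,0,0.122]],
  ],
)

```text
time: 22.25
ee_pos: [0.4287, 0.2668, 0.2945]
tcp_rot: [180.0, -0.1, -171.7]
wrist_force: [0.1, -1.0, -1.0]
opening: 0.0178
grasp_force: 58.7
```

```bash
python3 - <<'E'
from h import *
o=bot.get_obs(); print(o["ee_pos"].round(4),o["tcp_rot"].round(2),o["wrist_force"].round(2))
p=bot.camera_params("wrist"); im,d=bot.camera("wrist"); X=cloud(im,d,**p); e=o["ee_pos"]; z=X[...,2]
near=np.hypot(X[...,0]-e[0],X[...,1]-e[1])<.035
m=near&(z>e[2]-.02)&(z<e[2]); m[260:]=False
E=np.array([X[np.where(m[:,u])[0][0],u,:2] for u in range(270,375) if m[:,u].any()])
dc=circ(E,.023)
r=(np.abs(z-.115)<.006)&(np.hypot(X[...,0]-.429,X[...,1]-.265)<.03)&(np.arange(400)[:,None]<205)
P=X[r][:,:2]; s=circ(P,.0195); print("disc",dc.round(4),"stand",s.round(4),len(P),"shift mm",((s-dc)*1000).round(1))
E
```

```text
[0.4287 0.2668 0.2945] [ 1.8000e+02 -8.0000e-02 -1.7168e+02] [ 0.13 -0.99 -1.  ]
disc [0.4276 0.267 ] stand [0.4276 0.2663] 466 shift mm [-0.  -0.7]
```

step_arm(
  targets=[
    [0,[0,-0.7,-10],[0,0,0]],
    [0,[0,-0.7,-30],[0,0,0]],
    [0,[0,-0.7,-52],[0,0,0]],
    [0,[0,-0.7,-75],[0,0,0]],
    [0,[0,-0.7,-98],[0,0,0]],
    [0,[0,-0.7,-120],[0,0,0]],
    [0,[0,-0.7,-138],[0,0,0]],
    [0,[0,-0.7,-150],[0,0,0]],
  ],
)

```text
time: 23.1
ee_pos: [0.429, 0.2627, 0.1433]
tcp_rot: [-180.0, -0.1, -171.9]
wrist_force: [-0.7, -0.9, -1.5]
opening: 0.0174
grasp_force: 58.7
```

step_arm(
  targets=[
    [0,[0,0,-5],[0,0,0]],
    [0,[0,0,-9],[0,0,0]],
    [0,[0,0,-12],[0,0,0]],
    [0,[0,0,-13.5],[0,0,0]],
    [0,[0,0,-14.5],[0,0,0]],
    [0,[0,0,-14.5],[0,0,0]],
  ],
)

```text
time: 23.7
ee_pos: [0.4296, 0.2642, 0.131]
tcp_rot: [180.0, 0.0, -171.9]
wrist_force: [0.1, -0.3, -0.7]
opening: 0.0173
grasp_force: 58.7
```

step_arm(
  targets=[
    [0,[0,0.5,-0.8],[0,0,0]],
    [0,[0,1,-1.5],[0,0,0]],
    [0,[0,1,-2],[0,0,0]],
    [0,[0,1,-2],[0,0,0]],
  ],
)

```text
time: 24.1
ee_pos: [0.4296, 0.2651, 0.1295]
tcp_rot: [180.0, 0.0, -171.9]
wrist_force: [-2.4, -1.0, 5.5]
opening: 0.0172
grasp_force: 59.7
```

The rod is seated, with contact at the expected height. I'll release and retreat.

step_arm(
  targets=[
    [0.3,[0,0,0],[0,0,0]],
    [0.6,[0,0,0],[0,0,0]],
    [0.9,[0,0,0],[0,0,0]],
    [0.9,[0,0,0],[0,0,0]],
    [0.9,[0,0,0],[0,0,0]],
    [0.9,[0,0,8],[0,0,0]],
    [0.9,[0,0,25],[0,0,0]],
    [0.9,[0,0,50],[0,0,0]],
  ],
)

```text
time: 24.9
ee_pos: [0.429, 0.2648, 0.1789]
tcp_rot: [-180.0, -0.1, -171.9]
wrist_force: [-0.0, -0.1, 0.2]
opening: 0.077
grasp_force: 0.0
```

step_arm(
  targets=[
    [0.9,[0,0,30],[0,0,0]],
    [0.9,[0,0,70],[0,0,0]],
    [0.9,[0,0,110],[0,0,0]],
    [0.9,[-40,-40,130],[0,0,0]],
    [0.9,[-75,-75,130],[0,0,0]],
    [0.9,[-100,-100,130],[0,0,0]],
    [0.9,[-100,-120,130],[0,0,0]],
    [0.9,[-100,-120,130],[0,0,0]],
  ],
)

```text
time: 25.7
ee_pos: [0.3288, 0.1436, 0.3103]
tcp_rot: [180.0, 0.2, -171.9]
wrist_force: [0.2, 0.4, 0.5]
opening: 0.0767
grasp_force: 0.0
```

```bash
python3 - <<'E'
from h import *
o=bot.get_obs(); print(o["ee_pos"].round(4),o["opening"],o["wrist_force"].round(2))
im,d=bot.camera("top"); p=bot.camera_params("top"); X=cloud(im,d,**p); f=np.load("top0.npz")
for n,lo,hi in(("disc",.112,.124),("handle",.155,.18)):
    m=(X[...,2]>lo)&(X[...,2]<hi)&(np.hypot(X[...,0]-.429,X[...,1]-.265)<.035); P=X[m]
    if len(P): c,s,a=cv2.minAreaRect((P[:,:2]*1000).astype(np.float32)); print(n,len(P),np.round(c,1),np.round(s,1),round(a,1),np.median(P[:,2]).round(4))
df=cv2.absdiff(im,f["im"]).max(2); 
for n,(u,v) in dict(roll=(410,160),clamp=(300,156),cutter=(348,294)).items(): print(n,(df[v-25:v+25,u-25:u+25]>40).sum())
cv2.imwrite("pics/end.png",cv2.resize(im[140:300,180:460,::-1],None,fx=2.8,fy=2.8,interpolation=cv2.INTER_CUBIC))
E
```

```text
[0.3288 0.1436 0.3103] 0.07669294805284826 [0.17 0.45 0.51]
disc 153 [429.6 263.6] [43.9 42. ] 30.9 0.119
handle 134 [428.8 263.8] [29.8 17.8] 1.8 0.1685
roll 0
clamp 0
cutter 0
```

View pics/end.png

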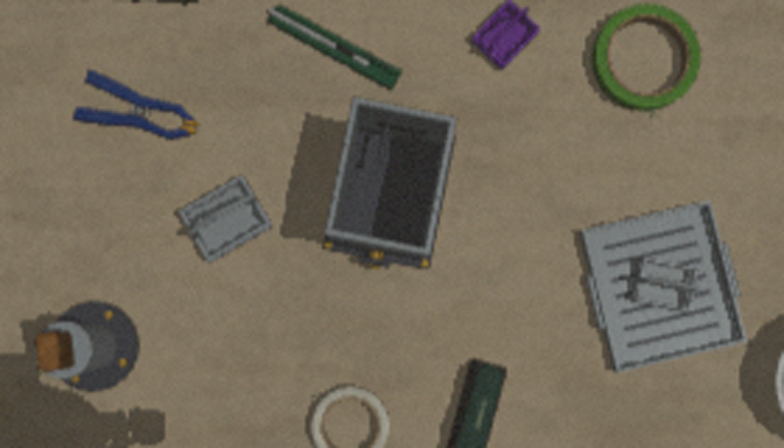

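The last picture shows the basket upright in the tray at (660,285), the tank empty at (390,180), and the rod seated in its stand at (60,350). The tape roll, clamp and cutter haven't moved, and the robot is touching nothing, so I'm handing the job in.

```bash
python3 -c "
from workcell import bot
print(bot.job_done())"
```

```text
the job is handed in; nothing more can be done
None
```

The job is handed in at about 26 s of the 64 s: the basket stands upright in the drip tray, never touched by the fingers, the rod is back upright in its stand, and the tape roll, clamp and cutter are where they were.

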